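# Change a feed hopper over from thin pipe to thick pipe

### The job

Change the feed hopper over to the thick pipe. Slide the catch tray in square under the chute lip, up to the hopper's feet, pull the slide gate fully out so that the two thin pipe lengths roll into the tray, and push the gate fully home again; then lay the thick pipe length lengthwise in the emptied hopper, on the shut gate. Leave the tray with its pipes where it is and leave the loose pipe tee alone.

Things in the scene. Friction and masses are not known exactly. Their poses are not given: they have to be found in the camera images.
- hopper: Fixed grey sheet-metal feed hopper, 153 mm (x) by 224 mm (y, over the foot flanges) by 240 mm high, open at the top. Origin on the bench under the middle of its bin; its -x looks towards the robot (chute side), its y runs along the bin, as the pipes lie. The front edges of its feet, where the tray stops, are at x = -50 mm.
- bin_mid (a point): Middle of the bin, 175 mm above the bench over the hopper's origin, axes as the hopper's. Inside: 180 mm along y; vertical front wall, inner face 35 mm in front (-x), outer face 39 mm; back wall 35 mm behind up to z = 181 mm, then sloping back to 75 mm behind at the top, z = 240 mm. The bin's floor is the shut gate, upper face z = 155 mm.
- chute_lip (a point): Middle of the lip of the chute that slopes down under the gate towards -x: 75 mm in front of the hopper's origin, 60 mm above the bench, 55 mm free below it. The tray's +x wall belongs under this lip, touching the feet or up to 20 mm short of them.
- gate (a joint): Slide gate under the bin, a steel plate 5 mm thick: 0 = shut (home), grows as it is pulled out along the hopper's -x, fully out at 0.074 m (stop at both ends). Stays where it is left; it takes about 2 to 3 N to move. Pipes fall through as it opens and take about a second to roll down.
- gate_knob (a point): Middle of the gate's upright round black knob, 28 mm in diameter, from 11 to 44 mm above the plate (z = 166 to 199 mm); this point is at z = 181 mm, and with the gate shut 106 mm in front (-x) of the hopper's origin. It moves with the gate.
- tray_mid (a point): Middle of the loose aluminium catch tray (half-way up, 22.5 mm above its underside): 130 mm in x, 184 mm in y, 45 mm high, its -x wall 76 mm, open above, walls 4 mm, 0.3 kg. With the tray in place its axes are those of the hopper, and its middle is 115 mm (touching the feet) to 135 mm in front (-x) of the hopper's origin.
- tray_grip (a point): Grip point on the tray's black handle, a level bar 16 mm wide (x), 13 mm high, that sticks out 58 mm from the tray's -y end; this point is 125 mm from the tray's middle along its -y, 34 mm above the bench.
- pipe_1_mid (a point): Middle of a thin pipe length, 32 mm in diameter, 140 mm long, axis = its y; at the start in the hopper on the gate.
- pipe_2_mid (a point): Middle of a second thin pipe length, like the first.
- thick_pipe_mid (a point): Middle of the thick pipe length, 40 mm in diameter, 160 mm long, 0.09 kg, lying on the bench to the right of the hopper or at the bench's front edge to the left; axis = its y, nearly parallel to the world's y.
- tee_mid (a point): Middle of a black pipe tee, 69 x 92 x 46 mm, loose, not part of the job; it lies at the one of the two places where the thick pipe does not.

How it is judged (in metres and radians):
On the way, in this order (a step that is already met when the one before it is completed fails the run):
1. the catch tray is in place, square and flat under the chute lip (x of tray_mid in the frame of hopper between -0.139 and -0.1 m and y of tray_mid in the frame of hopper between -0.02 and 0.02 m and angle between the y axis of tray_mid and the y axis of hopper, either way round below 0.12 rad and height (world z) of tray_mid below 0.03 m), for 0.2 s.
2. the gate is pulled fully out (value of joint gate above 0.066 m).
3. the gate is home again with both thin pipes in the tray (value of joint gate below 0.005 m and x of pipe_1_mid in the frame of tray_mid between -0.062 and 0.062 m and y of pipe_1_mid in the frame of tray_mid between -0.09 and 0.09 m and z of pipe_1_mid in the frame of tray_mid between -0.015 and 0.046 m and x of pipe_2_mid in the frame of tray_mid between -0.062 and 0.062 m and y of pipe_2_mid in the frame of tray_mid between -0.09 and 0.09 m and z of pipe_2_mid in the frame of tray_mid between -0.015 and 0.046 m), for 0.2 s.
4. the thick pipe lies in the hopper on the shut gate (x of thick_pipe_mid in the frame of hopper between -0.03 and 0.03 m and y of thick_pipe_mid in the frame of hopper between -0.02 and 0.02 m and z of thick_pipe_mid in the frame of hopper between 0.165 and 0.19 m and angle between the y axis of thick_pipe_mid and the y axis of hopper, either way round below 0.1 rad), for 0.2 s.
At the end, for the whole second after the job is handed in: The gate is home (within 5 mm); both thin pipes lie in the tray; the tray stands flat, still under the chute lip (within about 25 mm of its place); the thick pipe lies in the bin on the gate, along the hopper (within 0.1 rad) and within 20 mm of its middle (all of step 3 and all of step 4 and angle between tray_mid's own z axis and vertical below 0.05 rad and height (world z) of tray_mid below 0.03 m and x of tray_mid in the frame of hopper above -0.165 m and y of tray_mid in the frame of hopper between -0.035 and 0.035 m); the robot touches nothing.
It fails at once if the pipe tee is pushed away (more than 40 mm) (distance of tee_mid from where it was at the start of the episode above 0.04 m).
It also fails if it takes over 64 s, if anything falls off the work surface, if the arm or the gripper's body presses on something with over 40 N, if the wrist force passes 120 N, or if a joint passes its speed limit or range.

### The arm

A 6-joint arm with a two-finger parallel gripper is mounted at the origin on a cart in front of the work surface, level with it; the furniture and walls round the work are solid. World frame = base frame: x ahead of the robot, y to its left, z up, the work surface at z = 0. Lengths are in m, angles in degrees, forces in N, time in s.
With the tool pointing down it reaches from about 0.35 to 0.875 m from the base axis. Payload 4.2 kg.
Tool frame: the origin (TCP) lies on the centre line of the jaws, within the pads' length; the fingertips stand 17 mm ahead of it and the grasp point (between the pads) lies 2 mm behind it; z points along the fingers, y is the direction in which the jaws open and shut (so a half turn about z gives the same grasp; the last joint's range is limited). The gripper opens to 87 mm and grips with 3 to 60 N. Pads are 19 mm wide; open, the fingers measure 117 mm over their backs; the gripper's body (75 mm by 190 mm) begins 51 mm behind the grasp point.
Start: joints at [87.64, 22.042, 0.453, 0, -68.411, -14.817], TCP at [0.185, 0.597, 0.24] pointing down, gripper open.
Joint ranges: [-179.83, 179.83], [-69.29, 118.12], [-61.27, 80.66], [-181.25, 117.63], [-171.15, -9.14], [-177.46, 177.46]. Speed limits (degrees/s): [159.86, 159.86, 180, 180, 180, 180].

### API

Orientations are given as a 3x3 rotation matrix whose columns are the frame's x, y, z axes.
In Python, from station import * gives the robot as it stands.
- The arm moves only by the tool play_rows, never from a script. Its argument "targets" is a list that holds one entry, the list of rows, each a list of 5 numbers: the closure, from 0 (fully open) to 1 (shut), then the shift along the world's x, y, z in m, then the turn about the world's z in rad. In form: [[[gripper, x, y, z, twist], ...]]. A call has 1 to 5 rows; each row is the pose to reach, as a shift and turn from the pose commanded when the call began; what a row does not reach only later rows make up. A row lasts 1/12 s, in which the tool goes at most 41.7 mm and 7.16 degrees, less where a joint would pass 70% of its speed; a pose out of reach is approached as far as the arm can. A call with a gripper value outside its range is refused whole. The fingers move at their own pace and stop on an object; the grip force is fixed at half the most. Time passes only in rows, so rows that repeat a pose let the fingers close. It gives the time, the measured TCP pose, the force and the opening at its end, in the units of the state.
- sense(): the state, without advancing time (a new reading comes with each control period).
- capture(name): name is "side" or "top" or "wrist"; returns the picture (480x640x3 uint8, blue, green, red); there is no depth.
- get_calibration(name): a dict with "camera_matrix" (3x3 intrinsics, pixels), "T" (4x4, takes a point from camera to world coordinates). Camera axes: x right, y up, looking along -z (the intrinsics and any distortion apply to the point x, -y, -z); pixel columns grow to the right and rows downward; lengths in m; the calibration is good to about 2 mm. The wrist camera is an equidistant fisheye: a pixel r from the principal point sees the ray r / f radians off the axis. A picture is of the moment at which its call begins: read the wrist's pose just before it. get_calibration takes no time and is no camera call; for the wrist camera it gives the pose at the moment of the call.
- finish_job(): hands the job in, once; it reports no verdict.
The state is a dict: "time_s": time; "joints": joint angles; "joint_velocities": joint speeds; "effort": joint torques, N m; "tcp_pos": TCP position; "ee_rot": TCP orientation; "wrist_force": force on the tool from outside, world axes, zero at the start; "moment": the same for the moment, N m; "gripper_width": opening from 0.0 (shut) to 1.0 (fully open).
Only numpy, scipy, OpenCV 4.12 (cv2) and the standard library are available. Lean on these libraries where they do the work, as an engineer would, in place of code of your own. Each camera call takes 0.05 s, during which the arm holds its last target. There are 200 camera calls.

## Working session

There is one attempt and no reset: what is moved stays moved. The work goes in short steps, Python scripts to look and compute and a tool call to move; the robot and the scene stay as the last step left them, time stands still between calls to the robot, and variables do not carry over. Pictures are saved under pics/ and viewed, on a budget of 10 in all, crops included, one or two more only if the job needs it, and the job is handed in when it is done.

Besides the shell and the picture viewer there is one more tool, called after ">>>" as a command line: name --argument value ..., lists and objects as JSON in quotes. play_rows: Moves the arm, as the interface text tells. Its arguments: {"type":"object","properties":{"targets":{"type":"array","items":{"type":"array","items":{"type":"array","items":{"type":"number"}}}}},"required":["targets"]}

```bash
mkdir -p pics
python3 - <<'E'
from station import *
import cv2,numpy as np
s=sense();print(s['tcp_pos'],s['ee_rot'],s['time_s'])
for n in("top","side"):
    im=capture(n);cv2.imwrite(f"pics/{n}0.png",im);c=get_calibration(n);print(n,c)
E
```

```text
[0.18439138 0.59659023 0.23846642] [[ 9.55333253e-01 -2.95530155e-01 -5.51104062e-04]
 [-2.95530654e-01 -9.55330940e-01 -2.10422417e-03]
 [ 9.53749336e-05  2.17310346e-03 -9.99997634e-01]] 0.0
top {'camera_matrix': array([[584.25348135,   0.        , 321.74242065],
       [  0.        , 584.25348135, 240.8334249 ],
       [  0.        ,   0.        ,   1.        ]]), 'T': array([[-0.02358334,  0.99740225, -0.06806311,  0.45758013],
       [-0.99965242, -0.02432951, -0.01015477, -0.00349557],
       [-0.01178434,  0.06779997,  0.99762934,  1.26179866],
       [ 0.        ,  0.        ,  0.        ,  1.        ]])}
side {'camera_matrix': array([[512.14227209,   0.        , 324.7156648 ],
       [  0.        , 512.14227209, 243.32392965],
       [  0.        ,   0.        ,   1.        ]]), 'T': array([[ 0.86723498,  0.19139608, -0.45964229,  0.11923981],
       [-0.49769629,  0.35958086, -0.7893035 , -0.69471623],
       [ 0.01420897,  0.91327386,  0.40709822,  0.48756393],
       [ 0.        ,  0.        ,  0.        ,  1.        ]])}
```

View pics/top0.png

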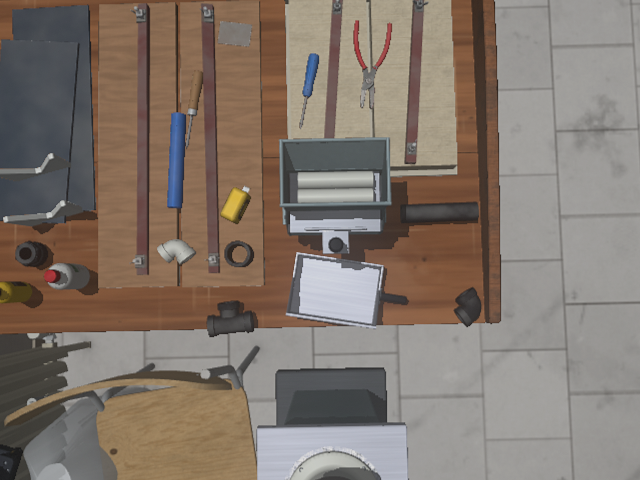

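View pics/side0.png

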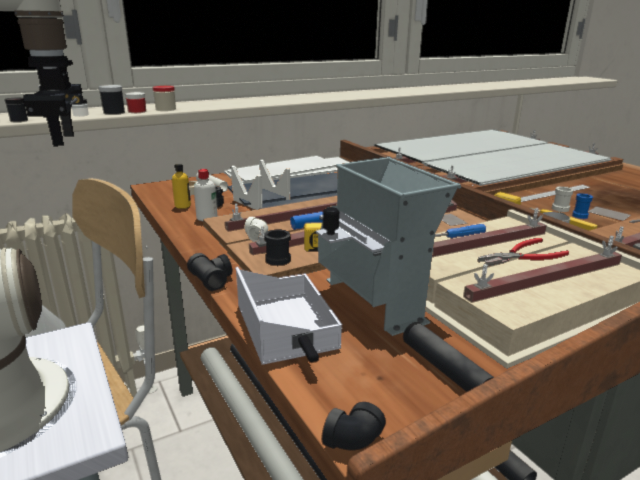

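The top view shows the knob at (336,244). The tray's corners are about (297,254), (384,265), (378,327) and (287,315), with the handle tip at (406,300). The thick pipe runs from (402,213) to (477,212), and the tee is at (231,320). The side view agrees with this: the thick pipe is to the right of the hopper.

```bash
cat > h.py <<'E'
from station import *
import cv2,numpy as np
def px(n,u,v,z,c=None):
    c=c or get_calibration(n);K=c['camera_matrix'];T=c['T']
    if n=='wrist':
        d=np.array([u-K[0,2],v-K[1,2]]);r=np.hypot(*d);t=r/K[0,0]
        ray=np.array([*(d/r*np.sin(t)),np.cos(t)]) if r>0 else np.array([0,0,1.])
    else: ray=np.linalg.inv(K)@[u,v,1]
    w=T[:3,:3]@(ray*[1,-1,-1]);o=T[:3,3]
    return o+w*(z-o[2])/w[2]
E
python3 - <<'E'
from h import *
for nm,u,v,z in [("knob",336,244,.199),("rimBL",279,139,.24),("rimBR",389,138,.24),("rimFR",390,207,.24),("rimFL",281,209,.24),
 ("tray+xL",297,254,.045),("tray+xR",384,265,.045),("tray-xR",378,327,.076),("tray-xL",287,315,.076),("hend",406,300,.04),("hroot",383,295,.04),
 ("p1",402,213,.02),("p2",477,212,.02),("tee",231,320,.02)]:
    print(nm,px("top",u,v,z).round(3))
im=cv2.imread("pics/top0.png");cv2.imwrite("pics/topc.png",cv2.resize(im[130:340,260:500],None,fx=3.2,fy=2.85,interpolation=cv2.INTER_CUBIC)[:600])
E
```

```text
knob [ 0.524 -0.019  0.199]
rimBL [0.71  0.079 0.24 ]
rimBR [ 0.707 -0.117  0.24 ]
rimFR [ 0.584 -0.114  0.24 ]
rimFL [0.585 0.077 0.24 ]
tray+xL [0.514 0.061 0.045]
tray+xR [ 0.487 -0.119  0.045]
tray-xR [ 0.362 -0.1    0.076]
tray-xL [0.39  0.082 0.076]
hend [ 0.413 -0.163  0.04 ]
hroot [ 0.425 -0.116  0.04 ]
p1 [ 0.598 -0.163  0.02 ]
p2 [ 0.596 -0.323  0.02 ]
tee [0.379 0.205 0.02 ]
```

View pics/topc.png

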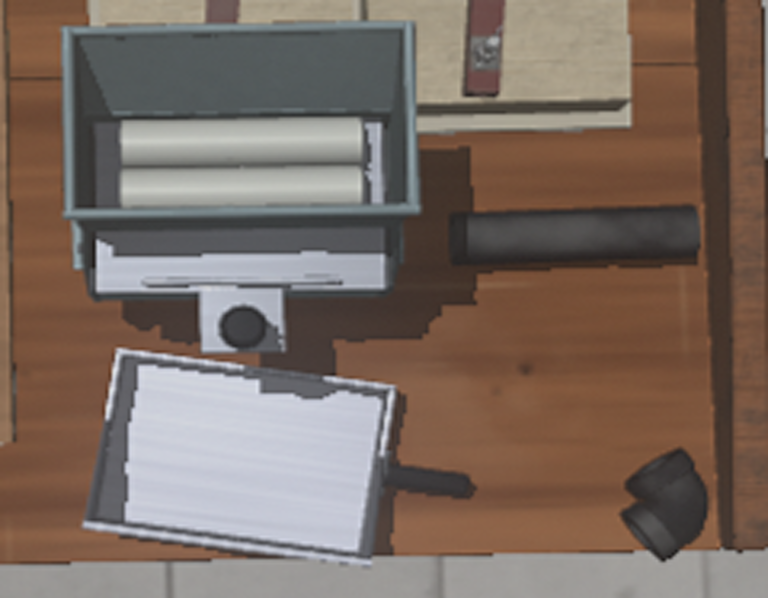

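>>> play_rows --targets '[[[0,0.03,-0.035,0,-0.1],[0,0.055,-0.07,0,-0.2],[0,0.08,-0.105,0,-0.3],[0,0.1,-0.135,0,-0.4],[0,0.115,-0.16,0,-0.5]]]'

```text
time_s: 0.52
tcp_pos: [0.3005, 0.4342, 0.2391]
ee_rot: [[0.693, -0.721, -0.001], [-0.721, -0.693, -0.001], [0.001, 0.001, -1.0]]
wrist_force: [1.1, -0.1, -0.5]
gripper_width: 0.996
```

>>> play_rows --targets '[[[0,0.025,-0.032,0,-0.1],[0,0.05,-0.064,0,-0.2],[0,0.075,-0.096,0,-0.3],[0,0.1,-0.13,0,-0.4],[0,0.115,-0.16,0,-0.5]]]'

```text
time_s: 0.93
tcp_pos: [0.4158, 0.2751, 0.2393]
ee_rot: [[0.262, -0.965, -0.0], [-0.965, -0.262, -0.0], [0.0, 0.0, -1.0]]
wrist_force: [0.6, 0.9, -0.4]
gripper_width: 0.999
```

>>> play_rows --targets '[[[0,0,-0.038,0,-0.1],[0,0,-0.076,0,-0.2],[0,0,-0.114,0,-0.3],[0,0,-0.152,0,-0.38],[0,0,-0.19,0,-0.42]]]'

```text
time_s: 1.35
tcp_pos: [0.4138, 0.0852, 0.2393]
ee_rot: [[-0.151, -0.988, -0.0], [-0.988, 0.151, -0.0], [0.0, 0.0, -1.0]]
wrist_force: [1.0, 0.8, -0.5]
gripper_width: 0.999
```

>>> play_rows --targets '[[[0,0,-0.038,0,0],[0,0,-0.076,0,0],[0,0,-0.114,0,0],[0,0,-0.152,0,0],[0,0,-0.19,0,0]]]'

```text
time_s: 1.77
tcp_pos: [0.4138, -0.1047, 0.2395]
ee_rot: [[-0.148, -0.989, 0.0], [-0.989, 0.148, 0.0], [-0.0, -0.0, -1.0]]
wrist_force: [1.4, 0.3, -0.7]
gripper_width: 1.0
```

>>> play_rows --targets '[[[0,0,-0.03,-0.02,0],[0,0.002,-0.053,-0.05,0],[0,0.002,-0.053,-0.08,0],[0,0.002,-0.053,-0.1,0],[0,0.002,-0.053,-0.1,0]]]'

```text
time_s: 2.18
tcp_pos: [0.4129, -0.1562, 0.1354]
ee_rot: [[-0.151, -0.988, -0.01], [-0.989, 0.151, 0.001], [0.0, 0.01, -1.0]]
wrist_force: [0.2, 0.3, -0.0]
gripper_width: 0.997
```

Run:
```python
from h import *
s=sense();c=get_calibration("wrist");im=capture("wrist");np.save("w1.npy",c,allow_pickle=True)
print(s['tcp_pos'],s['ee_rot'],s['joints'],s['wrist_force'],c)
cv2.imwrite("pics/w1.png",im)
```

```text
[ 0.41286663 -0.15617559  0.13538498] [[-1.51136257e-01 -9.88458453e-01 -1.03787785e-02]
 [-9.88512867e-01  1.51131941e-01  1.20334222e-03]
 [ 3.79111158e-04  1.04414247e-02 -9.99945415e-01]] [  0.45199799  11.07126464 -32.35465715  -0.1004093  -47.168231
  -9.07624717] [ 0.23234499  0.29092857 -0.001201  ] {'camera_matrix': array([[371.64829954,   0.        , 312.02646868],
       [  0.        , 371.64829954, 236.86130209],
       [  0.        ,   0.        ,   1.        ]]), 'T': array([[-0.9883438 , -0.14884113, -0.03198208,  0.40303878],
       [ 0.15183672, -0.94848775, -0.27805864, -0.23227845],
       [ 0.01105196, -0.27967358,  0.96003153,  0.28158132],
       [ 0.        ,  0.        ,  0.        ,  1.        ]])}
```

View pics/w1.png

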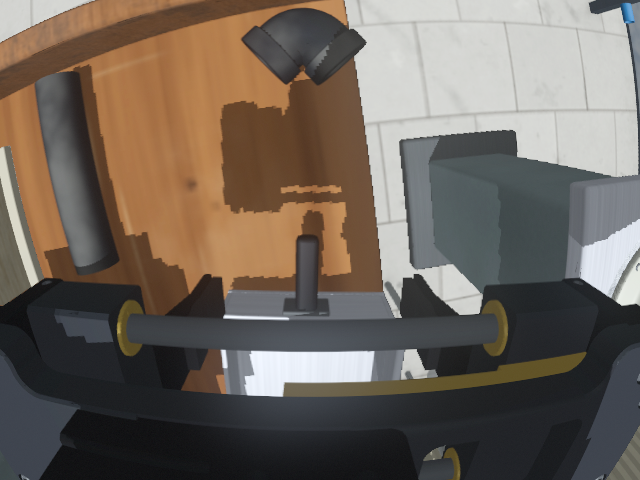

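The wrist view shows the handle running from its tip at about (308,237) to its root at about (306,300), centred between the open fingers. The thick pipe runs from (57,73) to (98,270).

Run:
```python
from h import *
c=np.load("w1.npy",allow_pickle=True).item()
for nm,u,v,z in [("tip",308,237,.04),("mid",307,265,.04),("root",306,298,.04),("rimR",226,292,.045),("rimL",380,292,.06),("pipeNear",98,272,.02),("pipeFar",57,73,.02),("pipeNearL",77,272,.02),("pipeNearR",118,262,.02)]:
    print(nm,px("wrist",u,v,z,c).round(4))
```

```text
tip [ 0.4138 -0.1626  0.04  ]
mid [ 0.4176 -0.1428  0.04  ]
root [ 0.4223 -0.1178  0.04  ]
rimR [ 0.4774 -0.1329  0.045 ]
rimL [ 0.3717 -0.1235  0.06  ]
pipeNear [ 0.5961 -0.154   0.02  ]
pipeFar [ 0.5951 -0.3254  0.02  ]
pipeNearL [ 0.6194 -0.1567  0.02  ]
pipeNearR [ 0.5725 -0.16    0.02  ]
```

>>> play_rows --targets '[[[0,0.001,0.004,-0.03,0],[0,0.001,0.004,-0.06,0],[0,0.001,0.004,-0.09,0],[0,0.001,0.004,-0.103,0],[0.3,0.001,0.004,-0.103,0]]]'

```text
time_s: 2.65
tcp_pos: [0.417, -0.1515, 0.0354]
ee_rot: [[-0.147, -0.989, -0.004], [-0.989, 0.147, -0.0], [0.001, 0.004, -1.0]]
wrist_force: [-0.8, 0.3, -0.1]
gripper_width: 0.978
```

>>> play_rows --targets '[[[1,0,0,0,0],[1,0,0,0,0],[1,0,0,0,0],[1,0,0,0,0],[1,0,0,0,0]]]'

```text
time_s: 3.07
tcp_pos: [0.4182, -0.1519, 0.0376]
ee_rot: [[-0.148, -0.989, 0.002], [-0.989, 0.148, -0.0], [-0.0, -0.002, -1.0]]
wrist_force: [0.5, -0.6, -0.3]
gripper_width: 0.631
```

>>> play_rows --targets '[[[1,0,0,0,0],[1,0,0,0,0],[1,0,0,0,0],[1,0,0,0,0],[1,0,0,0,0]]]'

```text
time_s: 3.48
tcp_pos: [0.4175, -0.1519, 0.0365]
ee_rot: [[-0.148, -0.989, -0.0], [-0.989, 0.148, -0.0], [0.0, 0.0, -1.0]]
wrist_force: [0.1, 0.7, 0.1]
gripper_width: 0.249
```

>>> play_rows --targets '[[[1,0,0,0,0],[1,0,0,0,0],[1,0,0,0,0]]]'

```text
time_s: 3.73
tcp_pos: [0.4176, -0.1519, 0.0365]
ee_rot: [[-0.149, -0.989, 0.0], [-0.989, 0.149, 0.0], [-0.0, -0.0, -1.0]]
wrist_force: [0.9, -0.3, -1.0]
gripper_width: 0.184
```

>>> play_rows --targets '[[[1,0.01,0,0,0.015],[1,0.02,-0.001,0,0.03],[1,0.03,-0.001,0,0.045],[1,0.04,-0.002,0,0.06],[1,0.05,-0.002,0,0.075]]]'

```text
time_s: 4.15
tcp_pos: [0.4648, -0.1541, 0.0363]
ee_rot: [[-0.072, -0.997, -0.008], [-0.997, 0.072, -0.0], [0.001, 0.008, -1.0]]
wrist_force: [-6.2, 0.1, 6.9]
gripper_width: 0.178
```

>>> play_rows --targets '[[[1,0.01,0,0,0.025],[1,0.02,-0.001,0,0.05],[1,0.03,-0.002,0,0.075],[1,0.035,-0.002,0,0.075],[1,0.035,-0.002,0,0.075]]]'

```text
time_s: 4.57
tcp_pos: [0.5026, -0.1561, 0.0365]
ee_rot: [[0.003, -1.0, -0.002], [-1.0, -0.003, -0.0], [0.0, 0.002, -1.0]]
wrist_force: [-2.3, -1.2, 3.0]
gripper_width: 0.18
```

Run:
```python
from h import *
s=sense();print(s['tcp_pos'],s['ee_rot'][:,0],s['wrist_force'],s['joints'])
im=capture("top");cv2.imwrite("pics/top1.png",im)
cv2.imwrite("pics/top1c.png",cv2.resize(im[130:340,260:500],None,fx=3.2,fy=2.85,interpolation=cv2.INTER_CUBIC)[:600])
```

```text
[ 0.5026333  -0.15607046  0.03648367] [ 2.62425720e-03 -9.99996442e-01  4.78043651e-04] [-2.25028205 -1.24489757  3.01955545] [  0.44114444  26.53430807 -27.20849502   0.04535307 -36.35660729
  -0.32735722]
```

View pics/top1c.png

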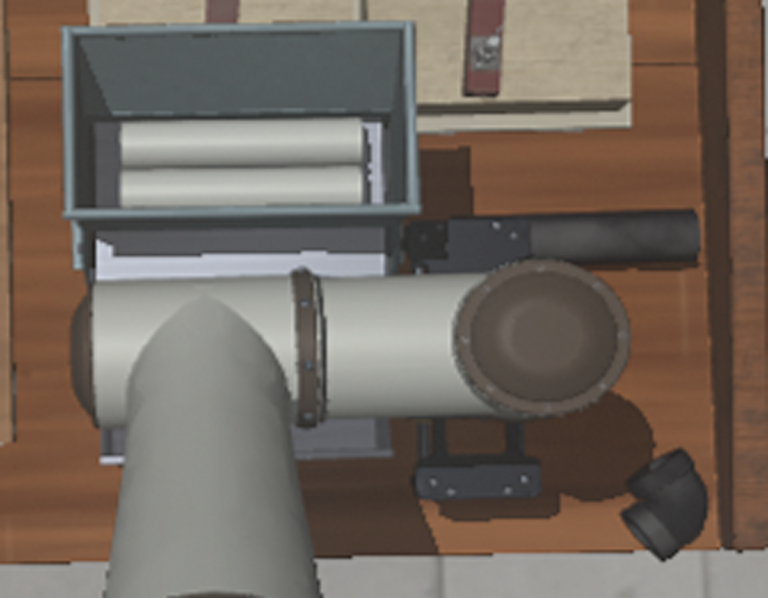

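The tray's -x wall now runs from (291.6,292.1) to (382.5,289.3) in full-picture pixels, and the hopper's front rim from (280.3,205.1) to (390.6,204.7). I'll compare the two in world coordinates.

Run:
```python
from h import *
for nm,u,v,z in [("tL",291.6,292.1,.076),("tR",382.5,289.3,.076),("hL",280.3,205.1,.24),("hR",390.6,204.7,.24),("hBL",280,139.5,.24),("hBR",389.5,137.9,.24),("gateL",290,233.5,.155),("gateR",382,231.5,.155)]:
    print(nm,px("top",u,v,z).round(4))
```

```text
tL [0.436 0.072 0.076]
tR [ 0.4374 -0.1118  0.076 ]
hL [0.5922 0.0784 0.24  ]
hR [ 0.588  -0.1156  0.24  ]
hBL [0.7094 0.0767 0.24  ]
hBR [ 0.7071 -0.1174  0.24  ]
gateL [0.5485 0.0678 0.155 ]
gateR [ 0.5481 -0.107   0.155 ]
```

>>> play_rows --targets '[[[1,0.003,0,0,-0.01],[1,0.006,0,0,-0.015],[1,0.007,0,0,-0.015],[1,0.007,0,0,-0.015],[0.5,0.007,0,0,-0.015]]]'

```text
time_s: 5.03
tcp_pos: [0.5091, -0.1559, 0.0364]
ee_rot: [[-0.015, -1.0, -0.0], [-1.0, 0.015, 0.0], [-0.0, 0.0, -1.0]]
wrist_force: [-0.7, -0.2, -0.3]
gripper_width: 0.203
```

>>> play_rows --targets '[[[0.5,0,0,0,0],[0.5,0,0,0,0],[0.5,0,0,0,0],[0.5,0,0,0,0],[0.5,0,0,0,0]]]'

```text
time_s: 5.45
tcp_pos: [0.5099, -0.1558, 0.0365]
ee_rot: [[-0.014, -1.0, 0.001], [-1.0, 0.014, 0.0], [-0.0, -0.001, -1.0]]
wrist_force: [-0.2, -0.4, 0.4]
gripper_width: 0.478
```

>>> play_rows --targets '[[[0.4,0,-0.015,0.015,0],[0.3,0,-0.035,0.035,0],[0.2,0,-0.05,0.065,0],[0.2,0,-0.05,0.1,0],[0.2,0,-0.05,0.135,0]]]'

```text
time_s: 5.87
tcp_pos: [0.509, -0.2067, 0.1725]
ee_rot: [[-0.016, -1.0, -0.001], [-1.0, 0.016, 0.0], [-0.0, 0.001, -1.0]]
wrist_force: [1.0, -0.1, 0.3]
gripper_width: 0.761
```

>>> play_rows --targets '[[[0.2,0,0,0.03,-0.11],[0.2,0,0,0.06,-0.23],[0.2,0,0,0.09,-0.35],[0.2,0,0.02,0.105,-0.47],[0.2,0,0.04,0.105,-0.59]]]'

```text
time_s: 6.28
tcp_pos: [0.5115, -0.1665, 0.2812]
ee_rot: [[-0.574, -0.819, 0.009], [-0.819, 0.574, -0.002], [-0.004, -0.008, -1.0]]
wrist_force: [-0.2, -0.9, -0.3]
gripper_width: 0.801
```

>>> play_rows --targets '[[[0.2,0,0.03,0,-0.12],[0.2,0.004,0.06,0,-0.24],[0.2,0.008,0.09,0,-0.36],[0.2,0.012,0.12,0,-0.48],[0.2,0.014,0.147,0,-0.6]]]'

```text
time_s: 6.7
tcp_pos: [0.5237, -0.0172, 0.2766]
ee_rot: [[-0.936, -0.353, 0.001], [-0.353, 0.936, 0.0], [-0.001, 0.0, -1.0]]
wrist_force: [0.4, 0.3, 0.5]
gripper_width: 0.805
```

>>> play_rows --targets '[[[0.2,0,0,0,-0.12],[0.2,0,0,0,-0.24],[0.2,0,0,0,-0.365],[0.2,0,0,0,-0.365],[0.2,0,0,0,-0.365]]]'

```text
time_s: 7.12
tcp_pos: [0.5235, -0.0188, 0.2765]
ee_rot: [[-1.0, -0.005, 0.0], [-0.005, 1.0, 0.0], [-0.0, 0.0, -1.0]]
wrist_force: [0.8, 0.6, -0.6]
gripper_width: 0.799
```

Run:
```python
from h import *
s=sense();c=get_calibration("wrist");im=capture("wrist");np.save("w2.npy",c,allow_pickle=True)
print(s['tcp_pos'],s['ee_rot'].round(3),s['joints'])
cv2.imwrite("pics/w2.png",im)
```

```text
[ 0.52351147 -0.0188255   0.27648361] [[-1.    -0.005  0.   ]
 [-0.005  1.     0.   ]
 [-0.     0.    -1.   ]] [ 1.56992678e+01  1.06673592e+01 -1.01321222e+01 -4.40098913e-03
 -6.91976041e+01 -1.05409770e+02]
```

View pics/w2.png

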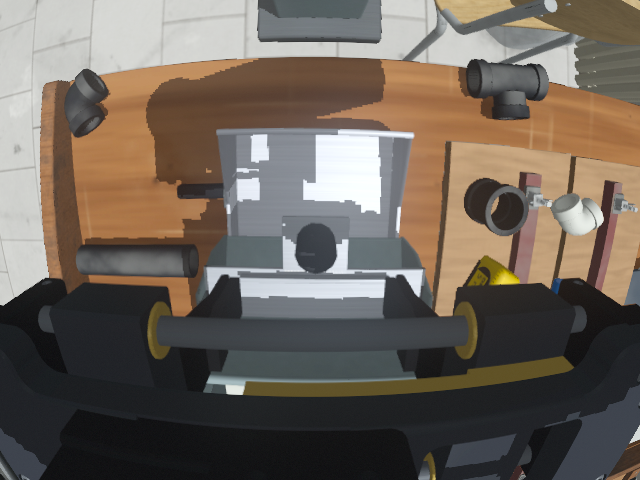

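The wrist view shows the tray square under the chute, with the knob's top at about (316,252).

Run:
```python
from h import *
c=np.load("w2.npy",allow_pickle=True).item();print(c['T'][:3,3])
for nm,u,v,z in [("knob",316,252,.199),("knobL",295,250,.195),("knobR",337,250,.195),("knobLow",316,273,.199),("trayL",219,131,.076),("trayR",413,134,.076),("pN",195,262,.02),("pF",80,260,.02)]:
    print(nm,px("wrist",u,v,z,c).round(4))
```

```text
[ 0.44673969 -0.01892335  0.42266022]
knob [ 0.522  -0.0162  0.199 ]
knobL [ 0.5221 -0.0297  0.195 ]
knobR [ 0.522  -0.0026  0.195 ]
knobLow [ 0.5364 -0.0161  0.199 ]
trayL [ 0.4448 -0.1065  0.076 ]
trayR [0.4464 0.0761 0.076 ]
pN [ 0.5962 -0.1583  0.02  ]
pF [ 0.5978 -0.3278  0.02  ]
```

>>> play_rows --targets '[[[0.3,-0.001,0.001,-0.02,0],[0.35,-0.001,0.001,-0.045,0],[0.4,-0.001,0.001,-0.07,0],[0.4,-0.001,0.001,-0.085,0],[0.4,-0.001,0.001,-0.091,0]]]'

```text
time_s: 7.58
tcp_pos: [0.521, -0.0183, 0.1829]
ee_rot: [[-1.0, -0.003, -0.005], [-0.003, 1.0, -0.001], [0.005, -0.001, -1.0]]
wrist_force: [-0.5, 0.2, 0.5]
gripper_width: 0.615
```

>>> play_rows --targets '[[[1,0,0,0,0],[1,0,0,0,0],[1,0,0,0,0],[1,0,0,0,0],[1,0,0,0,0]]]'

```text
time_s: 8.0
tcp_pos: [0.5233, -0.0166, 0.1867]
ee_rot: [[-1.0, -0.002, 0.003], [-0.002, 1.0, 0.003], [-0.003, 0.003, -1.0]]
wrist_force: [-2.7, 6.7, 4.2]
gripper_width: 0.31
```

>>> play_rows --targets '[[[1,0,0,0,0],[1,0,0,0,0]]]'

```text
time_s: 8.17
tcp_pos: [0.5233, -0.0166, 0.1867]
ee_rot: [[-1.0, -0.002, 0.003], [-0.002, 1.0, 0.002], [-0.003, 0.002, -1.0]]
wrist_force: [-1.1, 5.0, 2.8]
gripper_width: 0.313
```

>>> play_rows --targets '[[[1,-0.012,0,0,0],[1,-0.027,0,0,0],[1,-0.042,0,0,0],[1,-0.057,0,0,0],[1,-0.069,0,0,0]]]'

```text
time_s: 8.58
tcp_pos: [0.4553, -0.0161, 0.1867]
ee_rot: [[-1.0, -0.003, 0.007], [-0.002, 1.0, 0.004], [-0.007, 0.004, -1.0]]
wrist_force: [3.8, 6.1, -2.1]
gripper_width: 0.309
```

>>> play_rows --targets '[[[1,-0.005,0,0,0],[1,-0.007,0,0,0],[1,-0.007,0,0,0],[1,-0.007,0,0,0],[1,-0.007,0,0,0]]]'

```text
time_s: 9.0
tcp_pos: [0.4492, -0.0161, 0.1868]
ee_rot: [[-1.0, -0.003, 0.008], [-0.003, 1.0, 0.004], [-0.008, 0.004, -1.0]]
wrist_force: [3.2, 5.6, -1.2]
gripper_width: 0.313
```

>>> play_rows --targets '[[[1,0,0,0,0],[1,0,0,0,0],[1,0,0,0,0],[1,0,0,0,0],[1,0,0,0,0]]]'

```text
time_s: 9.42
tcp_pos: [0.4492, -0.0161, 0.1868]
ee_rot: [[-1.0, -0.003, 0.007], [-0.003, 1.0, 0.004], [-0.007, 0.004, -1.0]]
wrist_force: [3.2, 7.0, -1.8]
gripper_width: 0.306
```

>>> play_rows --targets '[[[1,0,0,0,0],[1,0,0,0,0],[1,0,0,0,0],[1,0,0,0,0],[1,0,0,0,0]]]'

```text
time_s: 9.83
tcp_pos: [0.4492, -0.0161, 0.1867]
ee_rot: [[-1.0, -0.003, 0.007], [-0.003, 1.0, 0.004], [-0.007, 0.004, -1.0]]
wrist_force: [3.6, 5.2, -1.7]
gripper_width: 0.313
```

Run:
```python
from h import *
s=sense();print(s['tcp_pos'],s['wrist_force'])
w=capture("wrist");t=capture("side")
cv2.imwrite("pics/w3.png",np.hstack([cv2.resize(w,(400,300)),cv2.resize(t[120:420,150:550],(400,300))]))
```

```text
[ 0.44922924 -0.01607431  0.18674742] [ 3.63239488  5.18470718 -1.69412861]
```

View pics/w3.png

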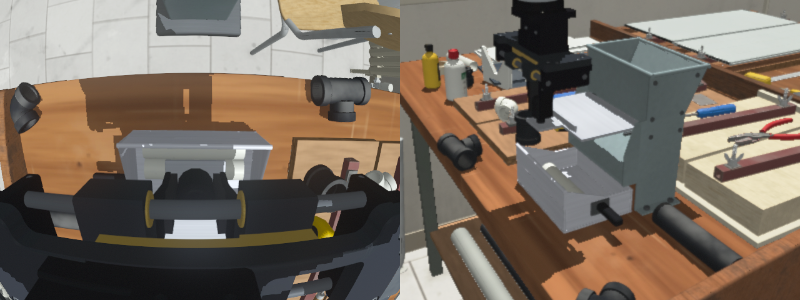

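The TCP has moved 74 mm, so the gate is fully out, and pipes are visible in the tray. I'll push the gate home a little past its stop.

>>> play_rows --targets '[[[1,0.012,0,0,0],[1,0.027,0,0,0],[1,0.042,0,0,0],[1,0.057,0,0,0],[1,0.07,0,0,0]]]'

```text
time_s: 10.35
tcp_pos: [0.5174, -0.0165, 0.1867]
ee_rot: [[-1.0, -0.003, 0.001], [-0.003, 1.0, 0.002], [-0.001, 0.002, -1.0]]
wrist_force: [-3.1, 6.3, 5.3]
gripper_width: 0.314
```

>>> play_rows --targets '[[[1,0.004,0,0,0],[1,0.008,0,0,0],[1,0.01,0,0,0],[1,0.01,0,0,0],[1,0.01,0,0,0]]]'

```text
time_s: 10.77
tcp_pos: [0.5235, -0.0166, 0.1867]
ee_rot: [[-1.0, -0.002, -0.006], [-0.002, 1.0, 0.002], [0.006, 0.002, -1.0]]
wrist_force: [-11.4, 8.5, 9.9]
gripper_width: 0.313
```

Run:
```python
from h import *
s=sense();print(s['tcp_pos'],s['wrist_force'])
```

```text
[ 0.52347593 -0.01664504  0.18671101] [-11.42177778   8.49883866   9.86220324]
```

>>> play_rows --targets '[[[1,-0.004,0,0,0],[0.3,-0.005,0,0,0],[0.3,-0.005,0,0,0],[0.3,-0.005,0,0,0],[0.3,-0.005,0,0,0]]]'

```text
time_s: 11.18
tcp_pos: [0.5213, -0.0184, 0.1854]
ee_rot: [[-1.0, -0.002, -0.001], [-0.002, 1.0, -0.001], [0.001, -0.001, -1.0]]
wrist_force: [-0.5, 0.1, -0.4]
gripper_width: 0.528
```

>>> play_rows --targets '[[[0.3,0,0,0,0],[0.3,0,0,0.02,0],[0.3,0,0,0.045,0],[0.3,0,0,0.08,0],[0.3,0,0,0.105,0]]]'

```text
time_s: 11.6
tcp_pos: [0.522, -0.0184, 0.2929]
ee_rot: [[-1.0, -0.002, 0.002], [-0.002, 1.0, -0.001], [-0.002, -0.001, -1.0]]
wrist_force: [0.8, 1.1, 0.8]
gripper_width: 0.702
```

>>> play_rows --targets '[[[0.3,0.012,-0.03,0,0.12],[0.3,0.024,-0.06,0,0.24],[0.3,0.036,-0.09,0,0.36],[0.3,0.048,-0.12,0,0.48],[0.3,0.06,-0.15,0,0.6]]]'

```text
time_s: 12.02
tcp_pos: [0.5818, -0.1696, 0.2903]
ee_rot: [[-0.821, -0.571, -0.001], [-0.571, 0.821, -0.0], [0.001, 0.0, -1.0]]
wrist_force: [0.7, 0.9, -0.7]
gripper_width: 0.7
```

>>> play_rows --targets '[[[0.3,0.005,-0.03,0,0.12],[0.3,0.01,-0.06,0,0.24],[0.3,0.015,-0.076,0,0.36],[0.3,0.015,-0.076,0,0.48],[0.3,0.015,-0.076,0,0.6]]]'

```text
time_s: 12.43
tcp_pos: [0.5963, -0.2457, 0.2893]
ee_rot: [[-0.358, -0.934, -0.002], [-0.934, 0.358, 0.0], [0.001, 0.002, -1.0]]
wrist_force: [-0.3, 1.1, -0.5]
gripper_width: 0.7
```

>>> play_rows --targets '[[[0.3,0,0,-0.03,0.12],[0.3,0,0,-0.06,0.24],[0.3,0,0,-0.09,0.365],[0.3,0,0,-0.11,0.365],[0.3,0,0,-0.11,0.365]]]'

```text
time_s: 12.85
tcp_pos: [0.5933, -0.2433, 0.1745]
ee_rot: [[-0.006, -1.0, -0.011], [-1.0, 0.005, 0.003], [-0.003, 0.011, -1.0]]
wrist_force: [-0.3, -0.4, -0.8]
gripper_width: 0.701
```

Run:
```python
from h import *
s=sense();c=get_calibration("wrist");im=capture("wrist");np.save("w4.npy",c,allow_pickle=True)
print(s['tcp_pos'],s['ee_rot'].round(3),s['joints'])
cv2.imwrite("pics/w4.png",im)
```

```text
[ 0.59329841 -0.24330149  0.17450466] [[-0.006 -1.    -0.011]
 [-1.     0.005  0.003]
 [-0.003  0.011 -1.   ]] [ -7.9099476   26.70383276  -1.76273116  -0.10310336 -62.20323959
   7.64357719]
```

View pics/w4.png

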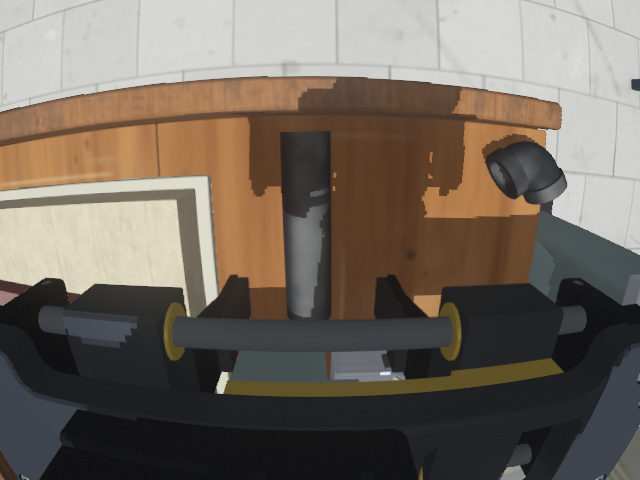

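The wrist view shows the pipe centred between the fingers, from its far end at (305,133) to its near end at (308,316). The board's edge is at u≈212.

Run:
```python
from h import *
c=np.load("w4.npy",allow_pickle=True).item()
for nm,u,v,z in [("far",305,133,.035),("near",308,318,.03),("L",282,170,.02),("R",330,170,.02),("mL",285,250,.02),("mR",330,250,.02),("base",212,178,.01),("base2",217,300,.01),("block",178,188,.05)]:
    print(nm,px("wrist",u,v,z,c).round(4))
```

```text
far [ 0.5967 -0.3184  0.035 ]
near [ 0.5959 -0.1599  0.03  ]
L [ 0.6157 -0.2885  0.02  ]
R [ 0.5769 -0.2881  0.02  ]
mL [ 0.6149 -0.2204  0.02  ]
mR [ 0.5765 -0.22    0.02  ]
base [ 0.677  -0.2822  0.01  ]
base2 [ 0.6819 -0.1675  0.01  ]
block [ 0.6942 -0.2806  0.05  ]
```

>>> play_rows --targets '[[[0.3,0,0.003,-0.03,0],[0.3,0,0.003,-0.065,0],[0.3,0,0.003,-0.1,0],[0.3,0,0.003,-0.13,0],[0.3,0,0.003,-0.149,0]]]'

```text
time_s: 13.32
tcp_pos: [0.5965, -0.2411, 0.0303]
ee_rot: [[-0.004, -1.0, -0.001], [-1.0, 0.004, -0.0], [0.0, 0.001, -1.0]]
wrist_force: [0.5, -0.9, -0.8]
gripper_width: 0.7
```

>>> play_rows --targets '[[[0.5,0,0,0,0],[1,0,0,0,0],[1,0,0,0,0],[1,0,0,0,0],[1,0,0,0,0]]]'

```text
time_s: 13.73
tcp_pos: [0.5983, -0.2413, 0.0343]
ee_rot: [[-0.004, -1.0, 0.005], [-1.0, 0.004, -0.001], [0.001, -0.005, -1.0]]
wrist_force: [0.4, 0.3, 3.2]
gripper_width: 0.446
```

>>> play_rows --targets '[[[1,0,0,0,0],[1,0,0,0,0]]]'

```text
time_s: 13.9
tcp_pos: [0.5983, -0.2413, 0.0342]
ee_rot: [[-0.003, -1.0, 0.005], [-1.0, 0.003, -0.001], [0.001, -0.005, -1.0]]
wrist_force: [-0.7, 0.6, 6.3]
gripper_width: 0.448
```

The contact pushes the fingers up by about 3 mm, so the grip sits too high on the pipe. I'll open and take it lower.

>>> play_rows --targets '[[[0.35,0,0,0,0],[0.35,0,0,0,0],[0.35,0,0,0,0],[0.35,-0.001,0,-0.003,0],[0.35,-0.001,0,-0.007,0]]]'

```text
time_s: 14.32
tcp_pos: [0.5954, -0.2409, 0.0244]
ee_rot: [[-0.004, -1.0, 0.0], [-1.0, 0.004, 0.0], [-0.0, -0.0, -1.0]]
wrist_force: [0.4, 0.3, 0.1]
gripper_width: 0.642
```

>>> play_rows --targets '[[[0.35,0,0,0,0],[1,0,0,0,0],[1,0,0,0,0],[1,0,0,0,0],[1,0,0,0,0]]]'

```text
time_s: 14.73
tcp_pos: [0.5956, -0.2409, 0.0246]
ee_rot: [[-0.004, -1.0, 0.0], [-1.0, 0.004, -0.0], [0.0, -0.0, -1.0]]
wrist_force: [0.4, 1.0, 0.3]
gripper_width: 0.453
```

>>> play_rows --targets '[[[1,0,0,0,0],[1,0,0,0,0],[1,0,0,0,0]]]'

```text
time_s: 14.98
tcp_pos: [0.5955, -0.2409, 0.0245]
ee_rot: [[-0.004, -1.0, 0.0], [-1.0, 0.004, 0.0], [-0.0, -0.0, -1.0]]
wrist_force: [0.7, -0.1, -0.8]
gripper_width: 0.447
```

>>> play_rows --targets '[[[1,0,0,0.02,0],[1,0,0,0.05,0],[1,0,0,0.085,0],[1,0,0,0.12,0],[1,0,0,0.15,0]]]'

```text
time_s: 15.4
tcp_pos: [0.5957, -0.241, 0.177]
ee_rot: [[-0.004, -1.0, 0.001], [-1.0, 0.004, -0.0], [0.0, -0.001, -1.0]]
wrist_force: [1.2, -0.0, -0.6]
gripper_width: 0.451
```

>>> play_rows --targets '[[[1,0,0,0.03,0],[1,0,0,0.06,0],[1,0,0,0.09,0],[1,0,0,0.11,0],[1,0,0,0.12,0]]]'

```text
time_s: 15.82
tcp_pos: [0.5963, -0.2412, 0.2984]
ee_rot: [[-0.004, -1.0, 0.006], [-1.0, 0.004, -0.002], [0.002, -0.006, -1.0]]
wrist_force: [-0.3, -0.6, -1.2]
gripper_width: 0.453
```

>>> play_rows --targets '[[[1,0.005,0.025,0,0],[1,0.01,0.055,0,0],[1,0.015,0.085,0,0],[1,0.02,0.11,0,-0.01],[1,0.025,0.13,0,-0.01]]]'

```text
time_s: 16.23
tcp_pos: [0.62, -0.1089, 0.2932]
ee_rot: [[-0.014, -1.0, -0.002], [-1.0, 0.014, 0.001], [-0.001, 0.002, -1.0]]
wrist_force: [0.3, -0.3, -0.8]
gripper_width: 0.452
```

>>> play_rows --targets '[[[1,0.005,0.02,0,0],[1,0.01,0.045,0,0],[1,0.01,0.07,0,0],[1,0.01,0.085,0,0],[1,0.01,0.093,0,0]]]'

```text
time_s: 16.65
tcp_pos: [0.6301, -0.016, 0.2934]
ee_rot: [[-0.012, -1.0, -0.002], [-1.0, 0.012, 0.0], [-0.0, 0.002, -1.0]]
wrist_force: [0.4, -0.1, -0.9]
gripper_width: 0.449
```

>>> play_rows --targets '[[[1,0,0,0,0],[1,0,0,0,0],[1,0,0,0,0]]]'

```text
time_s: 16.9
tcp_pos: [0.6304, -0.0189, 0.2945]
ee_rot: [[-0.015, -1.0, -0.0], [-1.0, 0.015, -0.0], [0.0, 0.0, -1.0]]
wrist_force: [-0.6, 0.8, -0.3]
gripper_width: 0.447
```

Run:
```python
from h import *
s=sense();c=get_calibration("wrist");im=capture("wrist");np.save("w5.npy",c,allow_pickle=True)
print(s['tcp_pos'],s['ee_rot'].round(3),s['wrist_force'],s['gripper_width'])
cv2.imwrite("pics/w5.png",im)
```

```text
[ 0.63038242 -0.01891049  0.29445725] [[-0.015 -1.    -0.   ]
 [-1.     0.015 -0.   ]
 [ 0.     0.    -1.   ]] [-0.63711592  0.84997285 -0.26494371] 0.44727125559441205
```

View pics/w5.png

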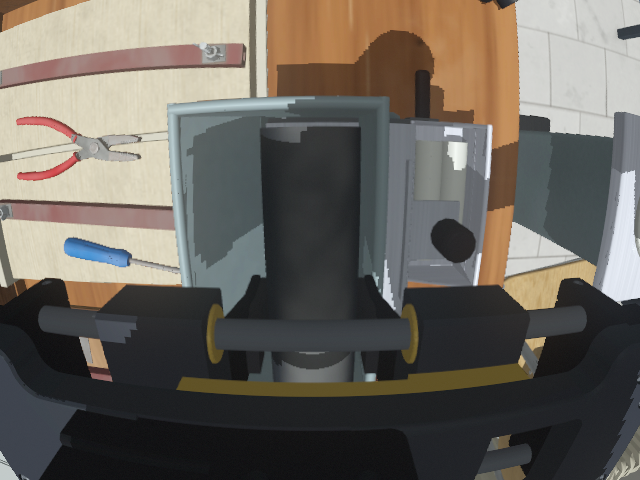

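The wrist view shows both thin pipes side by side in the tray at (427,170) and (453,170). The thick pipe is held over the bin, with its -y end at v≈124, inside the -y rim at v≈97–110.

Run:
```python
from h import *
c=np.load("w5.npy",allow_pickle=True).item()
for nm,u,v,z in [("pEndL",265,124,.31),("pEndR",358,124,.31),("pL",261,135,.29),("pR",361,135,.29),("pL2",266,260,.29),("pR2",360,260,.29),("rimFR",388,98,.24),("rimBR",169,105,.24),("rimF",388,200,.24),("pinchR",438,235,.199),("knob",453,240,.199)]:
    print(nm,px("wrist",u,v,z,c).round(4))
```

```text
pEndL [ 0.6458 -0.0987  0.31  ]
pEndR [ 0.6134 -0.0982  0.31  ]
pL [ 0.65   -0.0948  0.29  ]
pR [ 0.6098 -0.0941  0.29  ]
pL2 [ 0.6502 -0.0416  0.29  ]
pR2 [ 0.6095 -0.041   0.29  ]
rimFR [ 0.5883 -0.1142  0.24  ]
rimBR [ 0.7087 -0.1148  0.24  ]
rimF [ 0.5878 -0.0578  0.24  ]
pinchR [ 0.5418 -0.0252  0.199 ]
knob [ 0.5299 -0.0213  0.199 ]
```

>>> play_rows --targets '[[[1,0.002,0.001,-0.02,0],[1,0.002,0.001,-0.04,0],[1,0.002,0.001,-0.06,0],[1,0.002,0.001,-0.075,0],[1,0.002,0.001,-0.08,0]]]'

```text
time_s: 17.37
tcp_pos: [0.631, -0.0181, 0.2116]
ee_rot: [[-0.016, -1.0, -0.005], [-1.0, 0.016, -0.0], [0.0, 0.005, -1.0]]
wrist_force: [-0.3, 0.3, -1.9]
gripper_width: 0.448
```

>>> play_rows --targets '[[[1,0,0,-0.003,0],[1,0,0,-0.006,0],[1,0,0,-0.01,0],[1,0,0,-0.01,0],[1,0,0,-0.01,0]]]'

```text
time_s: 17.78
tcp_pos: [0.6328, -0.0169, 0.2051]
ee_rot: [[-0.014, -1.0, 0.001], [-1.0, 0.014, 0.0], [-0.0, -0.001, -1.0]]
wrist_force: [0.7, -0.5, -0.4]
gripper_width: 0.445
```

>>> play_rows --targets '[[[1,0,0,-0.002,0],[1,0,0,-0.004,0],[1,0,0,-0.006,0],[1,0,0,-0.008,0],[1,0,0,-0.008,0]]]'

```text
time_s: 18.2
tcp_pos: [0.6323, -0.0168, 0.196]
ee_rot: [[-0.014, -1.0, -0.001], [-1.0, 0.014, -0.0], [0.0, 0.001, -1.0]]
wrist_force: [1.2, -1.2, -1.0]
gripper_width: 0.451
```

>>> play_rows --targets '[[[0.5,0,0,0,0],[0.49,0,0,0,0],[0.48,0,0,0,0],[0.48,0,0,0,0],[0.48,0,0,0,0]]]'

```text
time_s: 18.62
tcp_pos: [0.6344, -0.0168, 0.197]
ee_rot: [[-0.013, -1.0, 0.004], [-1.0, 0.013, -0.0], [0.0, -0.004, -1.0]]
wrist_force: [8.0, 0.2, -1.3]
gripper_width: 0.513
```

>>> play_rows --targets '[[[0.48,0,0,0.005,0],[0.48,0,0,0.015,0],[0.48,0,0,0.03,0],[0.48,0,0,0.06,0],[0.48,0,0,0.09,0]]]'

```text
time_s: 19.03
tcp_pos: [0.6314, -0.0171, 0.287]
ee_rot: [[-0.014, -1.0, -0.004], [-1.0, 0.014, -0.001], [0.001, 0.004, -1.0]]
wrist_force: [0.4, 1.0, 0.7]
gripper_width: 0.52
```

Run:
```python
from h import *
s=sense();c=get_calibration("wrist");im=capture("wrist");np.save("w6.npy",c,allow_pickle=True)
print(s['tcp_pos'],s['wrist_force'],s['gripper_width'])
cv2.imwrite("pics/w6.png",im)
```

```text
[ 0.63141407 -0.01711168  0.28701139] [0.44217937 1.03860232 0.69517632] 0.5204791911986201
```

View pics/w6.png

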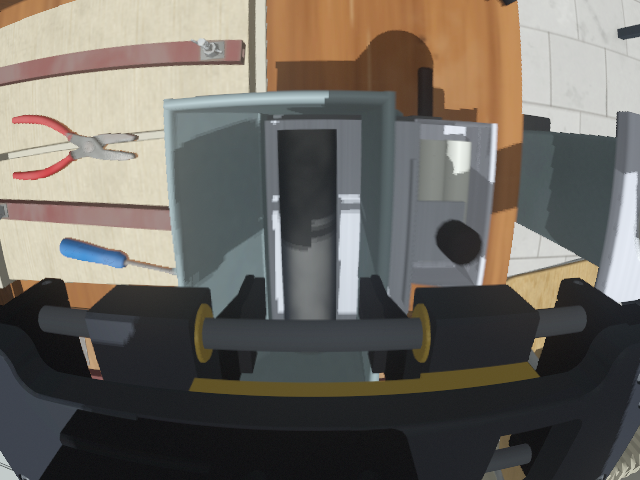

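The thick pipe lies in the bin, centred about u≈308, and both thin pipes are in the tray. I'll move the arm clear and make one last check from above.

>>> play_rows --targets '[[[0.48,0,-0.03,0.02,0],[0.48,0,-0.065,0.03,0],[0.48,0,-0.1,0.03,0],[0.48,0,-0.135,0.03,0],[0.48,0,-0.17,0.03,0]]]'

```text
time_s: 19.5
tcp_pos: [0.6319, -0.1882, 0.3176]
ee_rot: [[-0.013, -1.0, 0.0], [-1.0, 0.013, 0.0], [-0.0, -0.0, -1.0]]
wrist_force: [0.9, 1.0, -0.4]
gripper_width: 0.521
```

>>> play_rows --targets '[[[0.48,-0.02,-0.03,0,0],[0.48,-0.05,-0.06,0,0],[0.48,-0.08,-0.09,0,0],[0.48,-0.11,-0.12,0,0],[0.48,-0.13,-0.13,0,0]]]'

```text
time_s: 19.92
tcp_pos: [0.4996, -0.3194, 0.3171]
ee_rot: [[-0.017, -1.0, -0.001], [-1.0, 0.017, -0.0], [0.0, 0.001, -1.0]]
wrist_force: [0.9, -0.9, 0.6]
gripper_width: 0.52
```

Run:
```python
from h import *
c=np.load("w6.npy",allow_pickle=True).item()
for nm,u,v,z in [("eL",278,133,.175),("eR",337,133,.175),("mL",283,240,.175),("mR",338,240,.175),("endtop",308,129,.19),("knob",459,242,.199)]: print(nm,px("wrist",u,v,z,c).round(4))
s=sense();print(s['tcp_pos'],s['time_s'],s['wrist_force'])
im=capture("top");cv2.imwrite("pics/top2c.png",cv2.resize(im[130:340,260:500],None,fx=3.2,fy=2.85,interpolation=cv2.INTER_CUBIC)[:600])
```

```text
eL [ 0.6535 -0.0934  0.175 ]
eR [ 0.613  -0.0927  0.175 ]
mL [ 0.6523 -0.0166  0.175 ]
mR [ 0.6124 -0.016   0.175 ]
endtop [ 0.6327 -0.0956  0.19  ]
knob [ 0.5288 -0.0203  0.199 ]
[ 0.49958431 -0.31944839  0.31708624] 19.9167 [ 0.90063294 -0.9156326   0.55336877]
```

View pics/top2c.png

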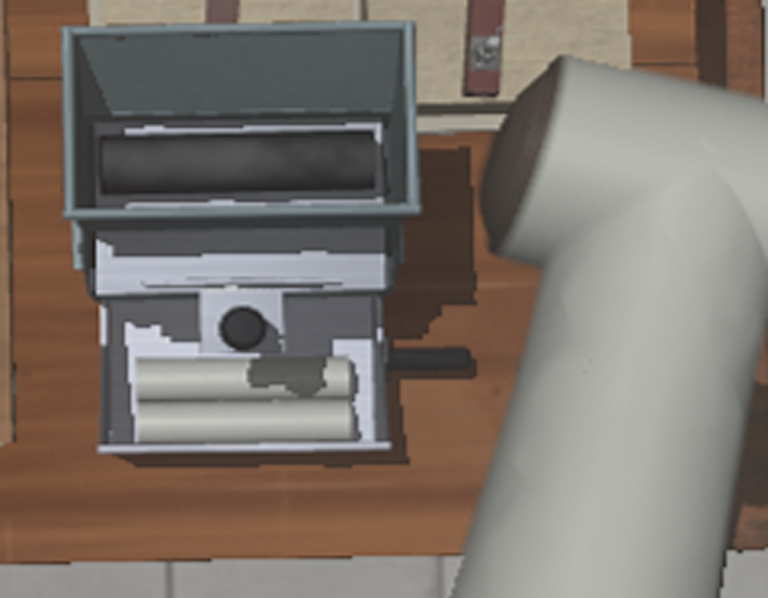

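The top view shows the knob at (243,327) in the crop, the same spot as at the start, so the gate is home. Both thin pipes are in the square tray, and the thick pipe lies along the bin. I'm handing in.

```bash
python3 -c "
from station import *
print(finish_job())"
```

```text
the job is handed in; nothing more can be done
None
```

The feed hopper is changed over to the thick pipe, and I handed the job in at about 20 s; the hand-in reports no verdict.

- **Tray:** I slid it in by the handle. It stood square under the chute lip, about 118 mm in front of the hopper's origin.
- **Gate:** I pulled it out by the knob, 74 mm as measured at the tool, and both thin pipes rolled into the tray. I then pushed it back until it met the stop at about 11 N. In the last picture the knob is where it was at the start.
- **Thick pipe:** My first grip sat too high, and the fingers rode up about 3 mm. I gripped it again lower and released it about 16 mm above its resting place. It lies along the bin about 4 mm off-centre in x and within 3 mm in y, with about 0.01–0.02 rad of twist.
- **Last checks:** The final top view showed both thin pipes side by side in the tray, the tray square and the arm clear of everything. I kept clear of the tee throughout, but it is outside that last crop, so I last saw it while the gate was open.
- **Disagreements:** My estimates of the hopper's position differed by 2 to 3 mm between views, well inside the tolerances. While the wrist camera was over the bin, it put the knob about 7 mm further +x than the earlier close view did. I trusted the stop contact and the top view instead.

I viewed 11 pictures, one over the budget.

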